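Wind up the bread display lift and balance a loaf on it

ROBOT

A 6-joint arm with a two-finger parallel gripper is mounted at the origin on the work surface. World frame = base frame: x ahead of the robot, y to its left, z up, the work surface at z = 0. Lengths are in m, angles in rad, forces in N, time in s.
With the tool pointing down it reaches from about 0.3 to 0.875 m from the base axis. Payload 6.4 kg.
Tool frame: the origin (TCP) lies between the finger pads; the fingertips stand ctrl.tip_extent ahead of it and the grasp point (between the pads) is the TCP (ctrl.tip_extent is the distance from the TCP to the fingertips, in m); z points along the fingers, y is the line along which they close (so a half turn about z gives the same grasp; the last joint's range is limited). The gripper opens to 85 mm and grips with 20 to 120 N. Pads are 22 mm wide; open, the fingers measure 114 mm over their backs; the gripper's body (76 mm by 85 mm) begins 54 mm behind the grasp point. The pads swing forward as they close: fully open they stand 13 mm farther back than shut.
Start: joints at [-1.52, 0.181, 1.607, -0, 1.354, -0.206], TCP at [0.146, -0.556, 0.25] pointing down, gripper open.
Joint ranges: [-2.99, 2.99], [-0.89, 2.07], [0.3, 2.58], [-1.14, 4.28], [0, 2.63], [-3.12, 3.12]. Speed limits (rad/s): [2.57, 2.57, 3.01, 3.14, 3.14, 3.14].

INTERFACE

Orientations are given as a unit quaternion [w, x, y, z].
In Python, from bench import ctrl gives the robot as it stands.
- The arm moves only by the tool send_rows, never from a script. Its arguments are lists of equal length, an entry for each row: "dr": the turn, a rotation vector about the tool's x, y, z in units of 6 degrees (1.0 is 6 degrees), a list of three; "xyz": the shift along the tool's x, y, z in cm, a list of three; "jaw": the opening in per cent of the stroke, from 0 (shut) to 100 (fully open). In form: {"dr": [[wx, wy, wz], ...], "xyz": [[dx, dy, dz], ...], "jaw": [jaw, ...]}. A call has exactly 8 rows; each row is the pose to reach, as a shift and turn from the pose commanded when the call began, along the tool's axes at that moment; what a row does not reach only later rows make up. A row lasts 1/8 s, in which the tool goes at most 62.5 mm and 10.7 degrees, less where a joint would pass 70% of its speed; a pose out of reach is approached as far as the arm can. A call with a gripper value outside its range is refused whole. The fingers move at their own pace and stop on an object; the grip force is fixed at half the most. Time passes only in rows, so rows that repeat a pose let the fingers close, or fill a call up. It gives the time, the measured TCP pose, the force, the opening and the grip force at its end, in the units of the state.
- ctrl.get_obs(): the state, without advancing time (a new reading comes with each control period).
- ctrl.camera(name): name is "scene" or "top"; returns the picture (400x640x3 uint8, red, green, blue); there is no depth.
- ctrl.calibration(name): a dict with "camera_matrix" (3x3 intrinsics, pixels), "world_from_camera" (4x4, takes a point from camera to world coordinates). Camera axes: x right, y up, looking along -z (the intrinsics and any distortion apply to the point x, -y, -z); pixel columns grow to the right and rows downward; lengths in m; the calibration is good to about 2 mm. A picture is of the moment at which its call begins. calibration takes no time and is no camera call.
- ctrl.hand_in(): hands the job in; it is judged then, once.
The state is a dict: "time_s": time; "q": joint angles; "dq": joint speeds; "joint_efforts": joint torques, N m; "eef_pos": TCP position; "eef_rot": TCP orientation; "wrist_force": force on the tool from outside, world axes, zero at the start; "torque": the same for the moment, N m; "opening": opening from 0.0 (shut) to 1.0 (fully open); "grasp_force": force on a finger pad.
Only numpy, scipy, OpenCV 4.12 (cv2) and the standard library are available. Lean on these libraries where they do the work, as an engineer would, in place of code of your own. Each camera call takes 0.05 s, during which the arm holds its last target. There are 200 camera calls.

TASK

Fit the loose crank onto the square shaft of the lift stand and wind the stand's white round plate up until its top face is level with the top of the red marker beside it. Then take the loaf from the wooden board and set it gently, right side up, on the middle of the wooden dome so that it stays balanced there by itself; leave the crank on its shaft. Do not shift the red marker, the jam jar or the card terminal.

Things in the scene. Friction and masses are not known exactly. Their poses are not given: they have to be found in the camera images.
- lift_stand: Fixed lift stand: grey base 140 x 310 x 14 mm; origin: centre of its underside, on the counter. Along its own y axis: at -110 mm a green gear tower (80 x 80 mm, 110 mm tall) with the upright crank shaft on top; at -4 mm a thin steel rod (top 149 mm above the counter) carrying the red marker; at +90 mm the lifting column with white plate and wooden dome. Its position and yaw vary.
- shaft_seat (a point): Centre of the top face of the shaft's round flange (48 mm across), 116 mm above the counter; the fitted crank's foot rests on it. From it an upright square steel shaft, 20 x 20 mm, rises 20 mm, then a guiding cone 12 mm tall, from 20 down to 8 mm across. z is up along the shaft; x and y are square to the shaft's flats and turn with it.
- shaft (a joint): Turn of the shaft in rad, 0 at the start, growing clockwise as seen from above, at most 20. Clockwise winds the plate up, 24 mm a full turn (3.82 mm per rad). It needs about 0.2 N m (2.5 N at the crank's grip) and stays where it is left; the plate cannot be pulled up or pushed down by hand.
- platform (a joint): Rise of the white plate in m: 0 at the start (fully down), at most 0.076. Driven only by the shaft.
- plate_edge (a point): On the rim of the white plate (124 mm across, 8 mm thick), at its top face, on the side towards the red marker. Rises with the plate.
- marker_tip (a point): Tip of the red marker, at the level of its flat top face: a red collar 20 mm across on the rod with a flat finger pointing to the plate, tip 8 mm from the rim. It stands 18 to 36 mm above the plate's starting height, differently each time, held by friction. The plate is level when plate_edge and marker_tip are equally high.
- dome_top (a point): Top of the shallow wooden dome fixed on the white plate: 116 mm across, 13 mm high, curved like a ball of 140 mm radius; a loaf set on it rocks for a second or two. It lies 13 mm above the plate's top face and rises with the plate.
- crank_hub (a point): Centre of the part to grasp on the loose crank's square steel hub (36 x 36 mm, 78 mm tall): on its axis, 56 mm above its foot. z is up; x points along the crank's arm; hub flats and socket are square to x and y. The arm (18 mm wide) and a round counterweight opposite lie below 32 mm above the foot, so it balances about the hub. The crank (0.44 kg) stands upright on a 6 mm rubber mat.
- crank_socket (a point): Centre of the crank hub's foot, the mouth of its square socket: 24 x 24 mm inside, 36 mm deep, open downwards. It fits over the 20 mm square shaft in any of four quarter turns, with 2 mm play on each side and so about 0.23 rad of turning play each way. Axes as crank_hub.
- crank_grip (a point): Middle of the crank's upright black grip, 70 mm above the foot: a freely spinning sleeve 28 mm across, reaching from 34 to 95 mm above the foot, its axis 80 mm from the hub's axis along the crank's x. Moved in a circle of 80 mm radius about the shaft it turns the crank without the gripper having to turn.
- loaf_center (a point): The loaf of bread (stiff crust): 140 mm long along x, 62 mm wide along y with flat upright sides up to 40 mm, a rounded top at 65 mm, flat underside. This point is on its middle, 30 mm above its underside. z is up. Weighs 0.3 to 0.5 kg. It lies on an 18 mm thick wooden bread board at the start.
- jar: Jam jar, 68 mm across, 95 mm tall, origin at the centre of its underside. Leave it alone.
- terminal: Card terminal lying flat, 150 x 78 x 37 mm, origin at the centre of its underside. Leave it alone.
Mind the look-alikes: they are no part of the job. Leave any black, grey or purple look-alike of the part that bears loaf_center alone.

How it is judged:
By the outcome, as a careful person would: the job done as asked, in the order asked, and still so for the second after the job is handed in, with the robot touching nothing.
It also fails if it takes over 72 s, if anything falls off the work surface, if the arm or the gripper's body presses on something with over 40 N, if the wrist force passes 120 N, or if a joint passes its speed limit or range.

## Working session

There is one attempt and no reset: what is moved stays moved. The work goes in short steps, Python scripts to look and compute and a tool call to move; the robot and the scene stay as the last step left them, time stands still between calls to the robot, and variables do not carry over. Pictures are saved under pics/ and viewed, at most 10 in all, crops included, and the job is handed in when it is done.

Besides the shell and the picture viewer there is one more tool, called after "Request:" as a command line: name --argument value ..., lists and objects as JSON in quotes. send_rows: Moves the arm, as the interface text tells. Its arguments: {"type":"object","properties":{"dr":{"type":"array","items":{"type":"array","items":{"type":"number"}}},"xyz":{"type":"array","items":{"type":"array","items":{"type":"number"}}},"jaw":{"type":"array","items":{"type":"number"}}},"required":["dr","xyz","jaw"]}

```bash
ls; mkdir -p pics
python3 - <<'E'
from bench import ctrl
import cv2
for n in("scene","top"):
    cv2.imwrite(f"pics/{n}0.png",ctrl.camera(n)[:,:,::-1])
    c=ctrl.calibration(n);print(c)
print(ctrl.get_obs(),ctrl.tip_extent)
E
```

```text
pics
{'camera_matrix': array([[426.07386122,   0.        , 324.97163822],
       [  0.        , 426.07386122, 196.24490682],
       [  0.        ,   0.        ,   1.        ]]), 'world_from_camera': array([[ 0.72468695, -0.4266083 ,  0.54114156,  1.13558388],
       [ 0.68907213,  0.44533936, -0.57171012, -0.75551478],
       [ 0.00290465,  0.78719643,  0.61669551,  0.81428038],
       [ 0.        ,  0.        ,  0.        ,  1.        ]])}
{'camera_matrix': array([[412.21588449,   0.        , 316.2277455 ],
       [  0.        , 412.21588449, 194.4326136 ],
       [  0.        ,   0.        ,   1.        ]]), 'world_from_camera': array([[ 0.00900846,  0.99719259, -0.07433562,  0.44142897],
       [-0.99993497,  0.00950318,  0.00630413, -0.07703248],
       [ 0.00699286,  0.07427399,  0.99721335,  1.16329696],
       [ 0.        ,  0.        ,  0.        ,  1.        ]])}
{'time_s': 0.1, 'q': array([-1.52030693e+00,  1.81474715e-01,  1.60790656e+00,  2.01850994e-05,
        1.35381241e+00, -2.06320148e-01]), 'dq': array([-3.24186476e-04, -1.76240900e-03, -2.72639733e-03, -6.44501809e-04,
       -2.86770305e-05, -1.02398761e-06]), 'joint_efforts': array([ 9.08210695e-04, -4.45876729e+01, -3.52237880e+01, -2.89740183e-04,
        4.07515254e-03,  1.55343736e-05]), 'eef_pos': array([ 0.1460351 , -0.55566137,  0.24947044]), 'eef_rot': array([-7.97322405e-04,  9.91767389e-01,  1.28050007e-01,  7.21338308e-05]), 'wrist_force': array([0.85321785, 0.05590814, 0.5503179 ]), 'torque': array([0.04289291, 0.00135458, 0.02161408]), 'grasp_force': 0.0, 'opening': 0.9981342543661305} 0.019
```

View pics/scene0.png

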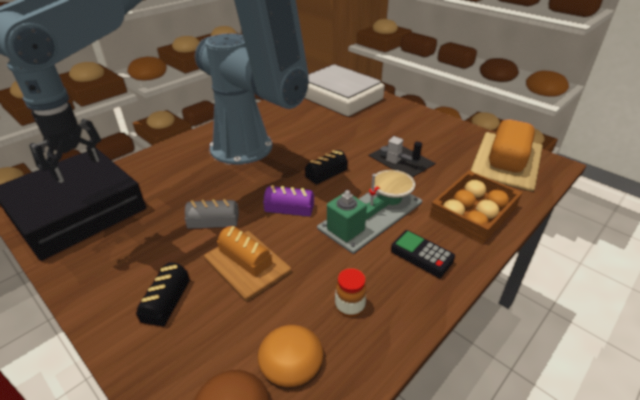

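View pics/top0.png

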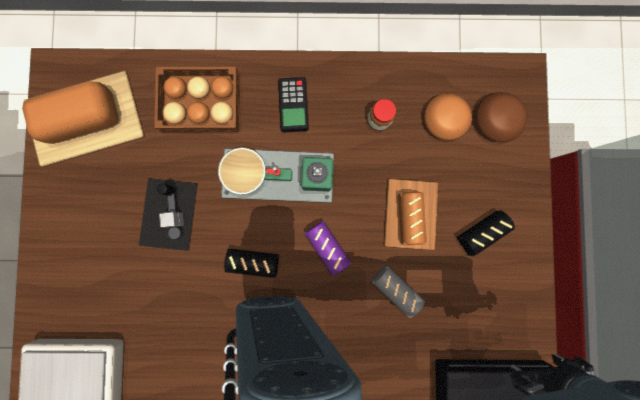

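```bash
cat > h.py <<'E'
import numpy as np,cv2
from bench import ctrl
from scipy.spatial.transform import Rotation as R
def proj(n,P):
    c=ctrl.calibration(n);K=c["camera_matrix"];T=np.linalg.inv(c["world_from_camera"])
    p=(T[:3,:3]@np.atleast_2d(P).T).T+T[:3,3]; p=p*[1,-1,-1]; p=(K@p.T).T
    return p[:,:2]/p[:,2:]
def back(n,uv,z):
    c=ctrl.calibration(n);K=c["camera_matrix"];T=c["world_from_camera"]
    d=np.linalg.inv(K)@[uv[0],uv[1],1]; d=T[:3,:3]@(d*[1,-1,-1]); o=T[:3,3]
    return (o+d*(z-o[2])/d[2])
def crop(im,x,y,w,h,s): return cv2.resize(im[y:y+h,x:x+w],None,fx=s,fy=s,interpolation=cv2.INTER_CUBIC)
def local(dp):  # world shift -> tool axes cm
    q=ctrl.get_obs()["eef_rot"]; return R.from_quat(q[[1,2,3,0]]).inv().apply(dp)*100
def yaw(): # world yaw of tool y axis
    q=ctrl.get_obs()["eef_rot"]; y=R.from_quat(q[[1,2,3,0]]).apply([0,1,0]); return np.arctan2(y[1],y[0])
E
python3 - <<'E'
import cv2,numpy as np
from h import crop
t=cv2.imread("pics/top0.png")
a=crop(t,210,140,132,70,6) # stand
b=np.hstack([crop(t,135,175,67,80,5),crop(t,380,175,61,80,5)])
a=a[:, :640*1]if 0 else cv2.resize(a,(792,420))
cv2.imwrite("pics/c1.png",a)
s=cv2.imread("pics/scene0.png")
cc=np.hstack([crop(t,137,175,63,80,4),crop(t,380,175,62,80,4),np.zeros((320,300,3),np.uint8)])
cc=np.vstack([cc,np.zeros((0,800,3),np.uint8)])
d=crop(s,315,130,125,80,4); e=np.hstack([crop(s,365,130,75,60,4)])
can=np.zeros((600,800,3),np.uint8); can[:320,:252]=cc[:,:252]; can[:320,252:500]=cc[:,252:500]
can[:240,500:800]=e; can[320:600,:500]=d[40:320][:,:500]; can[320:600,500:800]=crop(s,205,220,75,70,4)
cv2.imwrite("pics/c2.png",can)
E
```

```text
(no output)
```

View pics/c1.png

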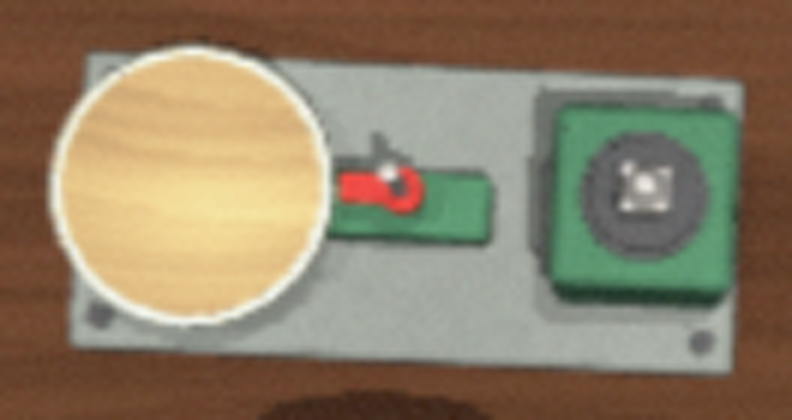

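View pics/c2.png

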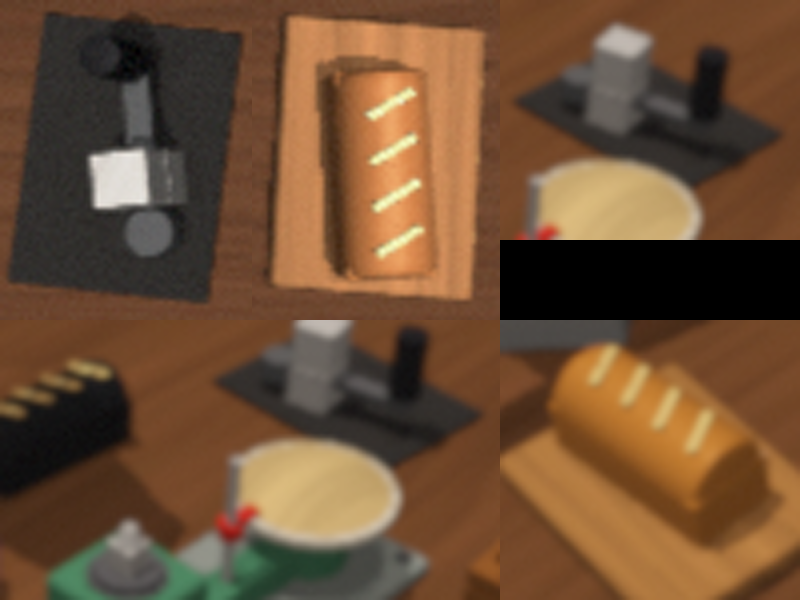

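```bash
cat >> h.py <<'E'
def px(x,y,ox,oy,s): return ((x+.5)/s-.5+ox,(y+.5)/s-.5+oy)
E
python3 - <<'E'
from h import *
np.set_printoptions(precision=4,suppress=True)
B=[back("top",px(x,y,210,140,6),.014) for x,y in((88,52),(742,82),(732,373),(70,348))]
c=np.mean(B,0);print("base",np.array(B),c)
uy=(B[0]+B[3]-B[1]-B[2]);uy/=np.linalg.norm(uy);print("uy",uy,np.arctan2(uy[1],uy[0]),"len",np.linalg.norm(B[0]-B[1]),np.linalg.norm(B[0]-B[3]))
print("shaft pred",c-.11*uy,"tip",back("top",px(645,187,210,140,6),.148),"flange",back("top",px(645,195,210,140,6),.116))
print("plate pred",c+.09*uy)
for z in(.08,.09,.1,.11,.12): 
  p=back("top",px(191,186,210,140,6),z);r=np.linalg.norm(back("top",px(331,186,210,140,6),z)-p);print(z,p,r)
H=[back("top",px(x,y,137,175,4),.084) for x,y in((90,153),(147,148),(150,206),(95,210))]
h=np.mean(H,0);g=back("top",px(100,57,137,175,4),.101);cw=back("top",px(149,233,137,175,4),.03)
print("hub",np.array(H),h,"grip",g,np.linalg.norm((g-h)[:2]),np.arctan2(*(g-h)[[1,0]]),"cw",cw,"edge yaw",[np.arctan2(*(H[i+1]-H[i])[[1,0]]) for i in range(3)])
h2=back("scene",px(625,44,365-125,130,4),.084);print("scene hub",h2,"grip",back("scene",px(714,52,365-125,130,4),.101))
L=lambda x,y,z:back("top",px(x,y,380-63,175,4),z)
print("loaf R",L(425,75,.058),L(434,272,.058),"L bottom",L(330,78,.018),L(346,275,.018),"ends mid",L(383,68,.06),L(390,275,.06))
E
```

```text
base [[ 0.655   0.1758  0.014 ]
 [ 0.6439 -0.1312  0.014 ]
 [ 0.507  -0.1274  0.014 ]
 [ 0.5158  0.1806  0.014 ]] [0.5804 0.0244 0.014 ]
uy [0.0322 0.9995 0.    ] 1.538573258481659 len 0.30719730297346115 0.1393117446535131
shaft pred [ 0.5769 -0.0855  0.014 ] tip [ 0.576 -0.085  0.148] flange [ 0.5768 -0.0853  0.116 ]
plate pred [0.5833 0.1144 0.014 ]
0.08 [0.5835 0.1144 0.08  ] 0.06162561795813383
0.09 [0.5822 0.1127 0.09  ] 0.061056746999443315
0.1 [0.5809 0.1109 0.1   ] 0.060487876040752814
0.11 [0.5796 0.1091 0.11  ] 0.059919005082062306
0.12 [0.5783 0.1074 0.12  ] 0.0593501341233718
hub [[0.4697 0.3257 0.084 ]
 [0.4733 0.2887 0.084 ]
 [0.4356 0.2855 0.084 ]
 [0.4327 0.3211 0.084 ]] [0.4528 0.3053 0.084 ] grip [0.5312 0.3153 0.101 ] 0.07900405416448798 0.12682541700516312 cw [0.4169 0.3037 0.03  ] edge yaw [np.float64(-1.4736886682286894), np.float64(-3.055439594366662), np.float64(1.6524814132401633)]
scene hub [0.4582 0.3034 0.084 ] grip [0.5335 0.3184 0.101 ]
loaf R [ 0.5294 -0.3713  0.058 ] [ 0.3975 -0.376   0.058 ] L bottom [ 0.5299 -0.3156  0.018 ] [ 0.3934 -0.3258  0.018 ] ends mid [ 0.5337 -0.3425  0.06  ] [ 0.3954 -0.3461  0.06  ]
```

```bash
cat >> h.py <<'E'
def go(x,y,z,yw=None):
    o=ctrl.get_obs();r0=R.from_quat(o["eef_rot"][[1,2,3,0]])
    if yw is None: yw=yaw()
    ty=np.array([np.cos(yw),np.sin(yw),0]);tz=np.array([0,0,-1.]);r1=R.from_matrix(np.c_[np.cross(ty,tz),ty,tz])
    print("dr",np.round((r0.inv()*r1).as_rotvec()/np.radians(6),2),"xyz",np.round(local(np.array([x,y,z])-o["eef_pos"]),2))
def st():
    o=ctrl.get_obs();print(round(o["time_s"],2),np.round(o["eef_pos"],4),"yaw",round(yaw(),3),"q6",round(o["q"][5],2),"F",np.round(o["wrist_force"],1),"op",round(o["opening"],3),"gf",round(o["grasp_force"],1))
E
python3 - <<'E'
from h import *
st();go(.42,-.15,.25,-1.47);go(.4545,.305,.19,-1.47)
E
```

```text
0.1 [ 0.146  -0.5557  0.2495] yaw -1.314 q6 -0.21 F [0.9 0.1 0.6] op 0.998 gf 0.0
dr [-0.02 -0.    1.49] xyz [ 3.680e+01 -3.228e+01  1.000e-02]
dr [-0.02 -0.    1.49] xyz [ 51.69 -75.4    6.08]
```

Request:
send_rows --dr '[[0,0,1.5],[0,0,1.5],[0,0,1.5],[0,0,1.5],[0,0,1.5],[0,0,1.5],[0,0,1.5],[0,0,1.5]]' --xyz '[[36.8,-32.3,0],[36.8,-32.3,0],[36.8,-32.3,0],[36.8,-32.3,0],[36.8,-32.3,0],[36.8,-32.3,0],[36.8,-32.3,0],[36.8,-32.3,0]]' --jaw '[100,100,100,100,100,100,100,100]'

```text
time_s: 1.1
eef_pos: [0.4207, -0.1481, 0.2502]
eef_rot: [-0.0, 0.999, 0.05, 0.0]
wrist_force: [0.8, -0.2, -0.3]
opening: 1.002
grasp_force: 0.0
```

Run:
```python
from h import *
st();go(.4545,.305,.18,-1.47)
```

```text
1.1 [ 0.4207 -0.1481  0.2502] yaw -1.47 q6 0.86 F [ 0.8 -0.2 -0.3] op 1.002 gf 0.0
dr [-0. -0. -0.] xyz [  7.91 -44.74   7.02]
```

Request:
send_rows --dr '[[0,0,0],[0,0,0],[0,0,0],[0,0,0],[0,0,0],[0,0,0],[0,0,0],[0,0,0]]' --xyz '[[7.9,-44.7,3.0],[7.9,-44.7,3.0],[7.9,-44.7,3.0],[7.9,-44.7,3.0],[7.9,-44.7,3.0],[7.9,-44.7,5.0],[7.9,-44.7,7.0],[7.9,-44.7,7.0]]' --jaw '[100,100,100,100,100,100,100,100]'

```text
time_s: 2.1
eef_pos: [0.4525, 0.3049, 0.1782]
eef_rot: [0.0, 0.999, 0.051, -0.001]
wrist_force: [-0.1, -0.8, 0.6]
opening: 1.001
grasp_force: 0.0
```

Run:
```python
from h import *
st();go(.4545,.305,.064,-1.467)
s=ctrl.camera("scene")[:,:,::-1];print(proj("scene",[.4545,.305,.084]),proj("top",[.4545,.305,.084]))
cv2.imwrite("pics/s1.png",crop(s,340,80,110,100,5))
```

```text
2.1 [0.4525 0.3049 0.1782] yaw -1.468 q6 1.84 F [-0.1 -0.8  0.6] op 1.001 gf 0.0
dr [ 0.    0.03 -0.01] xyz [2.300e-01 1.000e-02 1.142e+01]
[[395.24821755 140.05084388]] [[166.8749655  218.78500274]]
```

View pics/s1.png

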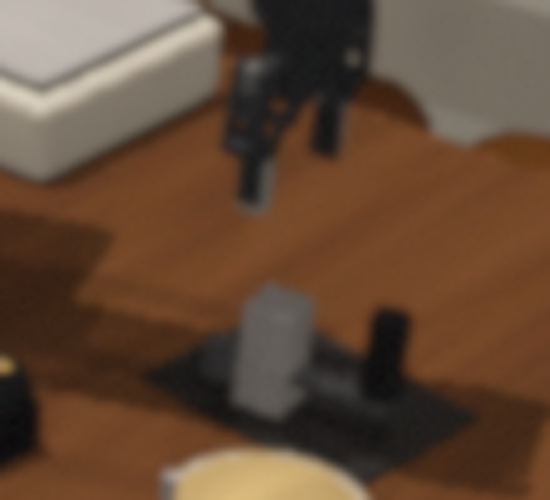

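Request:
send_rows --dr '[[0,0,0],[0,0,0],[0,0,0],[0,0,0],[0,0,0],[0,0,0],[0,0,0],[0,0,0]]' --xyz '[[0,0,4],[0,0,8],[0,0,11.3],[0,0,11.3],[0,0,11.3],[0,0,11.3],[0,0,11.3],[0,0,11.3]]' --jaw '[100,100,100,100,20,20,20,20]'

```text
time_s: 3.15
eef_pos: [0.4552, 0.3031, 0.069]
eef_rot: [-0.001, 0.999, 0.05, 0.002]
wrist_force: [-0.8, 1.3, 6.0]
opening: 0.415
grasp_force: 63.4
```

Run:
```python
from h import *
st();go(.4545,.305,.24,-1.467)
```

```text
3.15 [0.4552 0.3031 0.069 ] yaw -1.471 q6 1.84 F [-0.8  1.3  6. ] op 0.415 gf 63.4
dr [-0.01 -0.03 -0.04] xyz [ -0.    -0.22 -17.1 ]
```

Request:
send_rows --dr '[[0,0,0],[0,0,0],[0,0,0],[0,0,0],[0,0,0],[0,0,0],[0,0,0],[0,0,0]]' --xyz '[[0,0,-1],[0,0,-5],[0,0,-10],[0,0,-15],[0,0,-18.5],[0,0,-18.5],[0,0,-18.5],[0,0,-18.5]]' --jaw '[20,20,20,20,20,20,20,20]'

```text
time_s: 4.15
eef_pos: [0.4527, 0.3018, 0.2496]
eef_rot: [0.001, 0.999, 0.05, -0.002]
wrist_force: [-1.0, 0.0, -4.1]
opening: 0.414
grasp_force: 63.2
```

Run:
```python
from h import *
st();go(.576,-.085,.25,-1.602)
```

```text
4.15 [0.4527 0.3018 0.2496] yaw -1.471 q6 1.84 F [-1.   0.  -4.1] op 0.414 gf 63.2
dr [0.02 0.04 1.25] xyz [ 8.420e+00  3.971e+01 -3.000e-02]
```

Request:
send_rows --dr '[[0,0,0.2],[0,0,0.5],[0,0,0.8],[0,0,1.25],[0,0,1.25],[0,0,1.25],[0,0,1.25],[0,0,1.25]]' --xyz '[[0.5,2.5,0],[1.6,7.5,0],[2.9,13.5,0],[4.2,19.7,0],[5.5,26,0],[6.8,32,0],[7.9,37,0],[8.4,39.7,0]]' --jaw '[20,20,20,20,20,20,20,20]'

```text
time_s: 5.15
eef_pos: [0.5769, -0.0872, 0.2501]
eef_rot: [-0.0, 1.0, -0.017, -0.001]
wrist_force: [1.1, -0.1, -4.1]
opening: 0.409
grasp_force: 65.2
```

Run:
```python
from h import *
st();go(.576,-.085,.25,-1.602)
s=ctrl.camera("scene")[:,:,::-1];t=ctrl.camera("top")[:,:,::-1];print(proj("scene",[[.576,-.085,.148],[.576,-.085,.116]]),proj("top",[.576,-.085,.148]))
cv2.imwrite("pics/s2.png",np.hstack([crop(s,310,130,90,120,4),crop(t,270,120,90,120,4)]))
st()
```

```text
5.15 [ 0.5769 -0.0872  0.2501] yaw -1.605 q6 1.25 F [ 1.1 -0.1 -4.1] op 0.409 gf 65.2
dr [-0.    0.03 -0.03] xyz [-0.1  -0.21  0.01]
[[346.16747104 191.25954057]
 [345.75746476 200.95822735]] [[317.0660488 170.7655213]]
5.25 [ 0.5769 -0.0875  0.2501] yaw -1.606 q6 1.25 F [-0.8  0.  -5. ] op 0.413 gf 65.1
```

View pics/s2.png

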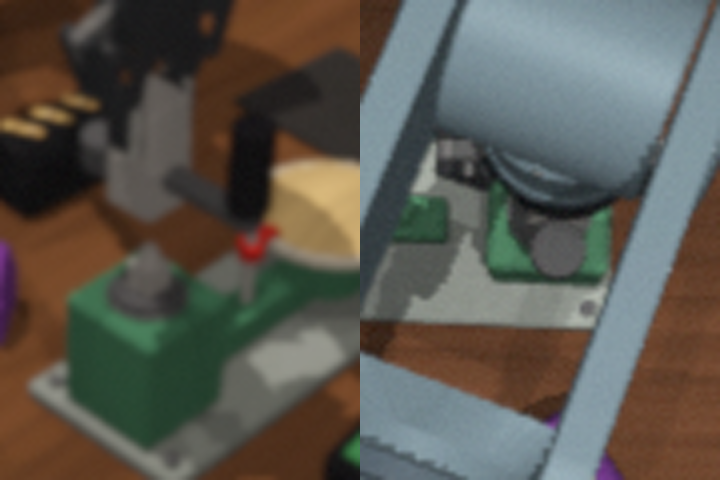

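Run:
```python
from h import *
print(proj("scene",[[.5769,-.0875,.187],[.576,-.085,.187]]))
print("foot",back("scene",px(150,200,310,130,4),.187),"tip",back("scene",px(150,249,310,130,4),.147),"flange",back("scene",px(147,288,310,130,4),.116))
```

```text
[[346.30058127 179.52161174]
 [346.6875571  178.95691979]]
foot [ 0.57868905 -0.08639949  0.187     ] tip [ 0.57866324 -0.08424858  0.147     ] flange [ 0.57901139 -0.08597759  0.116     ]
```

Request:
send_rows --dr '[[0,0,0],[0,0,0],[0,0,0],[0,0,0],[0,0,0],[0,0,0],[0,0,0],[0,0,0]]' --xyz '[[0,-0.2,0.5],[0,-0.2,1.5],[0,-0.2,2.5],[0,-0.2,3.3],[0,-0.2,4],[0,-0.2,4.7],[0,-0.2,5.3],[0,-0.2,5.3]]' --jaw '[20,20,20,20,20,20,20,20]'

```text
time_s: 6.25
eef_pos: [0.577, -0.0824, 0.1987]
eef_rot: [-0.0, 1.0, -0.016, -0.0]
wrist_force: [-0.4, -0.7, -4.3]
opening: 0.41
grasp_force: 65.1
```

Run:
```python
from h import *
st();go(.5765,-.0855,.18,-1.602);print(ctrl.get_obs()["torque"])
```

```text
6.25 [ 0.577  -0.0824  0.1987] yaw -1.602 q6 1.26 F [-0.4 -0.7 -4.3] op 0.41 gf 65.1
dr [-0.    0.01 -0.  ] xyz [-0.04  0.31  1.87]
[-0.13219783  0.01254992 -0.00164321]
```

Request:
send_rows --dr '[[0,0,0],[0,0,0],[0,0,0],[0,0,0],[0,0,0],[0,0,0],[0,0,0],[0,0,0]]' --xyz '[[0,0.15,0.2],[0,0.15,0.5],[0,0.15,0.8],[0,0.15,1.1],[0,0.15,1.4],[0,0.15,1.7],[0,0.15,1.8],[0,0.15,1.8]]' --jaw '[20,20,20,20,20,20,20,20]'

```text
time_s: 7.25
eef_pos: [0.5772, -0.0838, 0.1812]
eef_rot: [-0.0, 1.0, -0.016, -0.0]
wrist_force: [0.2, -0.4, -4.3]
opening: 0.414
grasp_force: 65.0
```

Run:
```python
from h import *
st();go(.5765,-.0855,.18,-1.602);print(ctrl.get_obs()["torque"])
```

```text
7.25 [ 0.5772 -0.0838  0.1812] yaw -1.602 q6 1.25 F [ 0.2 -0.4 -4.3] op 0.414 gf 65.0
dr [-0.  0.  0.] xyz [-0.06  0.17  0.12]
[ 6.17646638e-03 -1.43728974e-02  9.37986652e-06]
```

Request:
send_rows --dr '[[0,0,0],[0,0,0],[0,0,0],[0,0,0],[0,0,0],[0,0,0],[0,0,0],[0,0,0]]' --xyz '[[0,0,0.2],[0,0,0.2],[0,0,0.2],[0,0,0.2],[0,0,-1],[0,0,-4],[0,0,-7],[0,0,-7]]' --jaw '[20,20,100,100,100,100,100,100]'

```text
time_s: 8.25
eef_pos: [0.5791, -0.0844, 0.2554]
eef_rot: [0.001, 1.0, -0.016, 0.003]
wrist_force: [1.1, -0.0, 0.1]
opening: 1.003
grasp_force: 0.0
```

Run:
```python
from h import *
st();go(.577+.08*np.cos(-.03),-.085-.08*.03,.245,-1.602)
s=ctrl.camera("scene")[:,:,::-1]
print(proj("scene",[[.577,-.085,.194],[.657,-.0874,.211]]))
cv2.imwrite("pics/s3.png",crop(s,320,120,120,110,5))
```

```text
8.25 [ 0.5791 -0.0844  0.2554] yaw -1.602 q6 1.25 F [ 1.1 -0.   0.1] op 1.003 gf 0.0
dr [ 0.02 -0.06  0.  ] xyz [7.79 0.05 1.09]
[[347.08350764 176.85040632]
 [371.99731131 184.97023772]]
```

View pics/s3.png

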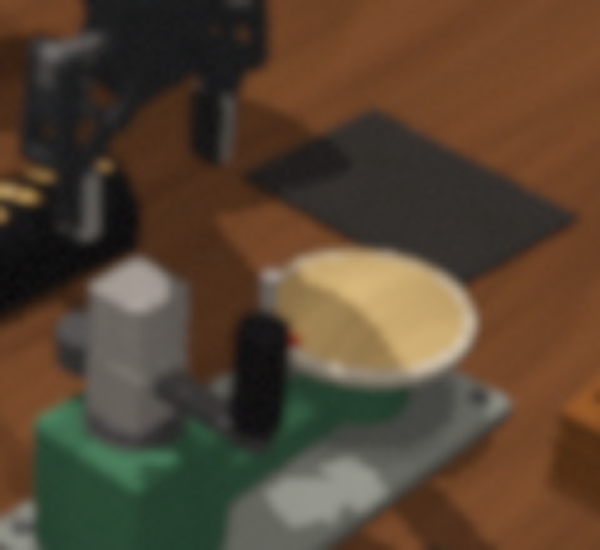

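Request:
send_rows --dr '[[0,0,0],[0,0,0],[0,0,0],[0,0,0],[0,0,0],[0,0,0],[0,0,0],[0,0,0]]' --xyz '[[4,0,0],[7.8,0,0],[7.8,0,2.5],[7.8,0,5],[7.8,0,6.6],[7.8,0,6.6],[7.8,0,6.6],[7.8,0,6.6]]' --jaw '[100,100,100,100,100,20,10,10]'

```text
time_s: 9.3
eef_pos: [0.6558, -0.0865, 0.1868]
eef_rot: [0.0, 1.0, -0.016, 0.001]
wrist_force: [-0.2, -0.8, -0.3]
opening: 0.373
grasp_force: 0.0
```

Run:
```python
from h import *
st()
# marker z from initial picture; tip seen at px
for z in np.arange(.09,.125,.005): print(round(z,3),proj("scene",[[.581,.0444,z],[.580,.0204,z]]).round(1).tolist(), "plate edge z-.02",proj("scene",[[.5813,.0524,z-.02]]).round(1))
print(px(253,512-320+40,315,130,4),px(230,525-320+40,315,130,4))
```

```text
9.3 [ 0.6558 -0.0865  0.1868] yaw -1.602 q6 1.29 F [-0.2 -0.8 -0.3] op 0.373 gf 0.0
0.09 [[377.1, 188.2], [371.5, 191.8]] plate edge z-.02 [[378.3 192.6]]
0.095 [[377.2, 186.8], [371.6, 190.4]] plate edge z-.02 [[378.5 191.2]]
0.1 [[377.3, 185.4], [371.7, 189.0]] plate edge z-.02 [[378.6 189.8]]
0.105 [[377.5, 183.9], [371.8, 187.5]] plate edge z-.02 [[378.7 188.4]]
0.11 [[377.6, 182.5], [372.0, 186.1]] plate edge z-.02 [[378.9 187. ]]
0.115 [[377.8, 181.1], [372.1, 184.6]] plate edge z-.02 [[379.  185.6]]
0.12 [[377.9, 179.6], [372.2, 183.2]] plate edge z-.02 [[379.2 184.2]]
0.125 [[378.0, 178.1], [372.4, 181.7]] plate edge z-.02 [[379.3 182.8]]
(377.875, 187.625) (372.125, 190.875)
```

Request:
send_rows --dr '[[0,0,0],[0,0,0],[0,0,0],[0,0,0],[0,0,0],[0,0,0],[0,0,0],[0,0,0]]' --xyz '[[0,0,0],[-0.12,1.39,0],[-1.07,4,0],[-2.86,6.13,0],[-5.2,7.5,0],[-8,8,0],[-10.8,7.5,0],[-13.1,6.13,0]]' --jaw '[10,10,10,10,10,10,10,10]'

```text
time_s: 10.3
eef_pos: [0.5231, -0.1438, 0.1863]
eef_rot: [-0.0, 1.0, -0.016, 0.003]
wrist_force: [11.2, 6.9, -1.5]
opening: 0.311
grasp_force: 59.4
```

```bash
cat >> h.py <<'E'
def ang(c=(.577,-.085)):
    p=ctrl.get_obs()["eef_pos"];d=p[:2]-c;a=np.arctan2(d[1],d[0]);print("crank cw deg from +x",round(-np.degrees(a)%360,1),"r",round(np.hypot(*d),4))
E
python3 - <<'E'
from h import *
st();ang()
E
```

```text
10.3 [ 0.5231 -0.1438  0.1863] yaw -1.604 q6 1.11 F [11.2  6.9 -1.5] op 0.311 gf 59.4
crank cw deg from +x 132.5 r 0.0798
```

Request:
send_rows --dr '[[0,0,0],[0,0,0],[0,0,0],[0,0,0],[0,0,0],[0,0,0],[0,0,0],[0,0,0]]' --xyz '[[-1.79,-2.13,0],[-2.74,-4.74,0],[-2.74,-7.52,0],[-1.79,-10.13,0],[0,-12.26,0],[2.41,-13.65,0],[5.14,-14.13,0],[7.2,-13.86,0]]' --jaw '[10,10,10,10,10,10,10,10]'

```text
time_s: 11.3
eef_pos: [0.5996, -0.0062, 0.1864]
eef_rot: [-0.001, 1.0, -0.015, 0.0]
wrist_force: [-2.5, 2.5, 6.6]
opening: 0.316
grasp_force: 60.6
```

Run:
```python
from h import *
st();ang()
s=np.mean([ctrl.camera("scene").astype(float) for _ in range(3)],0).astype(np.uint8)[:,:,::-1]
cv2.imwrite("pics/s4full.png",s);cv2.imwrite("pics/s4.png",crop(s,360,155,64,48,12))
```

```text
11.3 [ 0.5996 -0.0062  0.1864] yaw -1.601 q6 1.39 F [-2.5  2.5  6.6] op 0.316 gf 60.6
crank cw deg from +x 286.0 r 0.0819
```

View pics/s4.png

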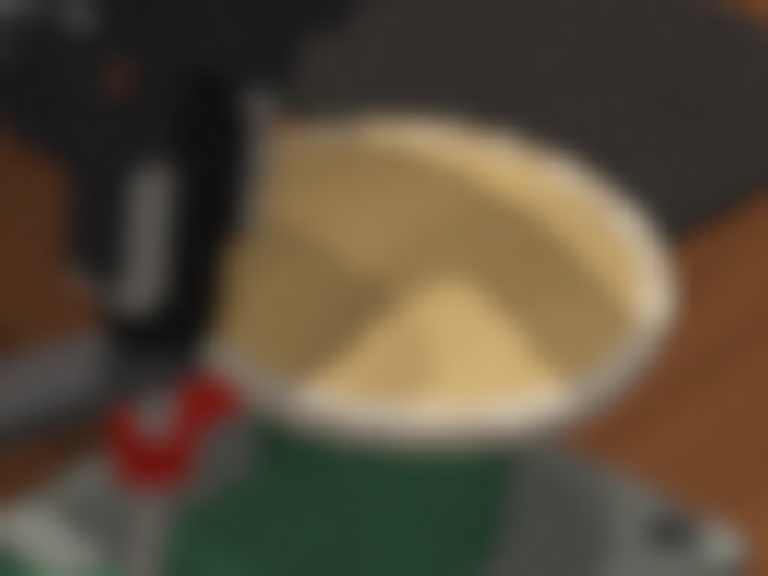

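```bash
cat > rim.py <<'E'
from h import *
from scipy.ndimage import map_coordinates
from scipy.optimize import least_squares
def rim(s,angs,x0,y0,z0,cam="scene"):
    """fit plate centre/height: radial edge search around predicted far (top) silhouette"""
    # saturation-insensitive: use blue channel (plate white/wood vs. dark surroundings)
    g=cv2.GaussianBlur(s[:,:,0].astype(float),(0,0),.7); obs=[];A=[]
    for a in angs:
        zz=0 if np.sin(a)>-9 else -.008
        d=np.array([np.cos(a),np.sin(a),0]); rr=np.arange(.050,.074,.0005)
        P=np.array([x0,y0,z0])+rr[:,None]*d; uv=proj(cam,P); v=map_coordinates(g,[uv[:,1],uv[:,0]],order=1)
        dv=-np.diff(v); k=dv[2:-2].argmax()+2
        w=dv[k-2:k+3].clip(0); obs.append((uv[k-2:k+3]*w[:,None]).sum(0)/w.sum()+(uv[1]-uv[0])/2);A.append(a)
    return np.array(obs),np.array(A)
def fit(obs,x0,y0,z0,cam="scene",free=3):
    t=np.linspace(0,2*np.pi,720)
    def f(p):
        if free==1: x,y,z=x0,y0,p[0]
        else: x,y,z=p
        C=proj(cam,np.c_[x+.062*np.cos(t),y+.062*np.sin(t),0*t+z]); 
        D=np.linalg.norm(obs[:,None]-C[None],axis=2);i=D.argmin(1);c=C.mean(0)
        return D[range(len(obs)),i]*np.sign(np.linalg.norm(obs-c,axis=1)-np.linalg.norm(C[i]-c,axis=1))
    r=least_squares(f,[z0] if free==1 else [x0,y0,z0],loss="soft_l1",f_scale=.3,diff_step=1e-3); return r.x,np.abs(r.fun).mean()
E
python3 - <<'E'
from rim import *
np.set_printoptions(precision=4,suppress=True,linewidth=200)
s0=cv2.imread("pics/scene0.png");t0=cv2.imread("pics/top0.png");s4=cv2.imread("pics/s4full.png")
t=np.linspace(0,2*np.pi,720)
# far/outer silhouette as seen from camera (at +x,-y side): camera az = atan2(-.87,.55); far side opposite
A=np.linspace(.2,3.0,40)
for n,im,z0 in(("s0",s0,.073),("s4",s4,.09)):
  for it in range(2):
    o,a=rim(im,A,.583,.1144,z0); r1=fit(o,.583,.1144,z0,free=1); z0=r1[0][0]
  print(n,r1,fit(o,.583,.1144,z0))
o,a=rim(t0,np.linspace(0,6.2,60),.583,.1144,.073,"top");print("top",fit(o,.583,.1144,.073,"top"))
def red(im): b,g,r=[im[:,:,i].astype(int) for i in range(3)]; return (r-np.maximum(g,b))
print("scene0 x366..384,y183..199");R_=red(s0)[183:200,366:385];print(R_)
m=red(t0)[160:180,260:285]; print("top x262..");print(m[5:16])
E
```

```text
s0 (array([0.0801]), np.float64(0.5857279208311708)) (array([0.587 , 0.1144, 0.0811]), np.float64(0.24803647445704438))
s4 (array([0.0973]), np.float64(0.8190267042460784)) (array([0.5877, 0.1153, 0.0974]), np.float64(0.27471808968292183))
top (array([0.583 , 0.114 , 0.0853]), np.float64(0.6023325336119602))
scene0 x366..384,y183..199
[[ 46  45  44  43  40  30  17  13  20  28  31  32  33  32  32  32  32  31  31]
 [ 46  44  43  43  38  28  17  14  22  31  34  36  35  34  33  32  33  32  32]
 [ 45  44  43  42  38  27  16  15  26  38  48  52  47  41  35  33  32  32  32]
 [ 45  44  43  44  38  27  15  20  39  60  79  87  74  54  41  34  33  32  32]
 [ 43  44  45  49  48  35  21  33  66  98 123 128 107  72  46  35  32  32  32]
 [ 44  44  51  69  76  57  31  44  91 130 148 137 103  66  43  34  32  32  33]
 [ 43  45  63  95 107  84  48  49  93 130 131  96  57  38  32  30  31  32  32]
 [ 43  46  69 108 127 105  73  65  91 109  88  51  27  20  21  24  26  29  31]
 [ 42  43  60  97 126 122 104  99 104  89  53  24  14  13  14  17  20  24  26]
 [ 35  32  39  67 104 123 123 122 113  79  37  13   
[... 1025 characters left out ...]
  -7  64 149 155 153 154 146 110  60  10  11  35 115 153  99 -19 -46 -52 -47 -48]
 [ 31  31  29  14  -2  -4  66 154 163 163 160 160 152 125  56   8  10  78 148 130  31 -46 -56 -55 -55]
 [ 29  29  28  14  -1  -3  48 149 163 161 162 161 162 156 128  34  10  60 136 144  56 -41 -54 -57 -58]
 [ 27  29  29  12  -3  -3  55 146 156 154 156 157 160 159 143  85  53  86 145 146  49 -45 -55 -55 -56]
 [ 26  27  27  11  -2 -14   1  76  86  94 106 114 126 133 148 149 151 153 158 133  13 -50 -54 -56 -57]
 [ 24  23  20   8  -3 -24 -42 -31 -32 -29 -25 -20 -15   8  77 136 155 152 139  62 -25 -53 -58 -56 -58]
 [ 25  23  16   3  -5 -29 -50 -49 -48 -51 -52 -52 -50 -46 -28  17  57  53  23 -20 -46 -56 -56 -58 -62]]
```

```bash
cat > mark.py <<'E'
from rim import *
uy=np.array([.032,.9995]);ux=np.array([.9995,-.032])
def render(cx,cy,z,hf,hc,w,x0,y0,W,H,cam="scene",S=8):
    """red marker mask; (cx,cy)=plate centre"""
    m=np.zeros((H*S,W*S),np.uint8)
    def fill(pts,h):
        P=[];
        for zz in(z,z-h): P+= [[cx+p[0]*ux[0]+p[1]*uy[0],cy+p[0]*ux[1]+p[1]*uy[1],zz] for p in pts]
        uv=(proj(cam,P)-[x0-.5,y0-.5])*S
        cv2.fillConvexPoly(m,cv2.convexHull(uv.astype(np.float32)).astype(np.int32),255)
    t=np.linspace(0,2*np.pi,40)
    fill([(w/2,-.07),(-w/2,-.07),(-w/2,-.094),(w/2,-.094)],hf); fill(np.c_[.01*np.cos(t),-.094+.01*np.sin(t)],hc)
    # rod above hides red
    R0=[];
    for zz in(z,.149): R0+=[[cx+p[0]+uy[0]*-.094,cy+p[1]-.094*uy[1],zz] for p in np.c_[.004*np.cos(t),.004*np.sin(t)]]
    cv2.fillConvexPoly(m,cv2.convexHull(((proj(cam,R0)-[x0-.5,y0-.5])*S).astype(np.float32)).astype(np.int32),0)
    m=cv2.GaussianBlur(m.astype(float),(0,0),.8*S)
    return cv2.resize(m,(W,H),interpolation=cv2.INTER_AREA)/255
def red(im): b,g,r=[im[:,:,i].astype(float) for i in range(3)]; return np.clip(r-np.maximum(g,b)-30,0,None)/120
E
python3 - <<'E'
from mark import *
np.set_printoptions(precision=4,suppress=True)
s0=cv2.imread("pics/scene0.png");X0,Y0,W,H=364,180,24,22
T=red(s0)[Y0:Y0+H,X0:X0+W].copy(); T[:5,:]=T[:5,:]*(T[:5,:]>.3)
from scipy.optimize import minimize
def run(xoff,yoff):
  best=None
  for z in(.094,.100,.108):
   f=lambda p:((p[4]*render(xoff,yoff,p[0],abs(p[1]),abs(p[2]),abs(p[3]),X0,Y0,W,H)-T)**2).mean()
   r=minimize(f,[z,.004,.01,.011,1],method="Nelder-Mead",options=dict(initial_simplex=[[z,.004,.01,.011,1],[z+.006,.004,.01,.011,1],[z,.007,.01,.011,1],[z,.004,.014,.011,1],[z,.004,.01,.014,1],[z,.004,.01,.011,1.3]],maxiter=250))
   if best is None or r.fun<best.fun: best=r
  return best
for c in((.587,.1147),(.585,.1147),(.589,.1147),(.583,.1144),(.587,.1127),(.587,.1167)):
  r=run(*c);print(c,r.x,r.fun*1e4)
E
```

```text
(0.587, 0.1147) [0.1003 0.0048 0.0077 0.0074 0.8022] 47.898340922168074Traceback (most recent call last):
  File "<stdin>", line 14, in <module>
  File "<stdin>", line 10, in run
    res = _minimize_neldermead(fun, x0, args, callback, bounds=bounds,
                               **options)
    fxe = func(xe)
    fx = function(np.copy(x), *(wrapper_args + args))
  File "<stdin>", line 9, in <lambda>
  File "mark.py", line 12, in render
    fill([(w/2,-.07),(-w/2,-.07),(-w/2,-.094),(w/2,-.094)],hf); fill(np.c_[.01*np.cos(t),-.094+.01*np.sin(t)],hc)
    ~~~~^^^^^^^^^^^^^^^^^^^^^^^^^^^^^^^^^^^^^^^^^^^^^^^^^^^^^^
  File "mark.py", line 9, in fill
    uv=(proj(cam,P)-[x0-.5,y0-.5])*S
        ~~~~^^^^^^^
  File "h.py", line 5, in proj
    c=ctrl.calibration(n);K=c["camera_matrix"];T=np.linalg.inv(c["world_from_camera"])
ValueError: time passes only in moves, steps and waits
```

```bash
python3 - <<'E'
import re
s=open("h.py").read()
s=s.replace("ctrl.calibration(n)","_c(n)").replace("def proj","import functools\n@functools.lru_cache\ndef _c(n): return ctrl.calibration(n)\ndef proj",1)
open("h.py","w").write(s)
E
cat > run.py <<'E'
from mark import *
from scipy.optimize import minimize
np.set_printoptions(precision=4,suppress=True)
X0,Y0,W,H=364,180,24,22
def run(im,cx,cy,z0=.1,free=False):
  T=red(im)[Y0:Y0+H,X0:X0+W].copy(); T*=T>.15
  f=lambda p:((p[4]*render(cx+p[5]*free,cy+p[6]*free,p[0],abs(p[1]),abs(p[2]),abs(p[3]),X0,Y0,W,H)-T)**2).mean()+ (p[5]**2+p[6]**2)/.002**2*3e-4
  p0=np.array([z0,.004,.008,.008,.8,0,0]);sx=[p0]+[p0+np.eye(7)[i]*[.005,.003,.004,.004,.2,.002,.002][i] for i in range(7)]
  return minimize(f,p0,method="Nelder-Mead",options=dict(initial_simplex=sx,maxiter=300))
if __name__=="__main__":
  s0=cv2.imread("pics/scene0.png")
  for c in((.587,.1147),(.585,.1147),(.5874,.1135),(.5874,.116)):
    r=run(s0,*c);print(c,r.x,r.fun*1e4)
  r=run(s0,.587,.1147,free=True);print(r.x,r.fun*1e4)
E
python3 run.py
```

```text
(0.587, 0.1147) [ 0.1003  0.0038  0.0071  0.008   0.8046 -0.      0.    ] 43.174842407282995
(0.585, 0.1147) [0.0984 0.005  0.0062 0.0084 0.8406 0.     0.0001] 15.492938833420778
(0.5874, 0.1135) [ 0.1008  0.0044  0.0069  0.0073  0.8164  0.0001 -0.    ] 34.09829496700164
(0.5874, 0.116) [0.0995 0.0041 0.007  0.0074 0.7713 0.0001 0.0005] 81.21726385720531
[ 0.0996  0.0068  0.0063  0.0065  0.8354 -0.0015 -0.0009] 17.61368746243331
```

Request:
send_rows --dr '[[0,0,0],[0,0,0],[0,0,0],[0,0,0],[0,0,0],[0,0,0],[0,0,0],[0,0,0]]' --xyz '[[1.0,0.35,0],[2.17,0.94,0],[2.17,0.94,0],[2.17,0.94,0],[2.17,0.94,0],[2.17,0.94,0],[2.17,0.94,-2],[2.17,0.94,-6]]' --jaw '[10,10,10,10,100,100,100,100]'

```text
time_s: 12.45
eef_pos: [0.6188, -0.0173, 0.245]
eef_rot: [-0.0, 1.0, -0.016, -0.002]
wrist_force: [-0.3, -0.2, 0.9]
opening: 0.999
grasp_force: 0.0
```

Run:
```python
from h import *
st();ang()
```

```text
12.45 [ 0.6188 -0.0173  0.245 ] yaw -1.602 q6 1.38 F [-0.3 -0.2  0.9] op 0.999 gf 0.0
crank cw deg from +x 301.7 r 0.0796
```

Back out of the view, then measure.

Request:
send_rows --dr '[[0,0,0],[0,0,0],[0,0,0],[0,0,0],[0,0,0],[0,0,0],[0,0,0],[0,0,0]]' --xyz '[[0,0,-3],[-5,2,-4],[-11,6,-4],[-16,10,-4],[-18,14,-4],[-18,16,-4],[-18,16,-4],[-18,16,-4]]' --jaw '[100,100,100,100,100,100,100,100]'

```text
time_s: 13.45
eef_pos: [0.4356, -0.171, 0.2856]
eef_rot: [-0.0, 1.0, -0.015, 0.0]
wrist_force: [0.1, 1.2, -0.9]
opening: 1.003
grasp_force: 0.0
```

Run:
```python
from run import *
st()
s=np.mean([ctrl.camera("scene").astype(float) for _ in range(6)],0)[:,:,::-1]
t=np.mean([ctrl.camera("top").astype(float) for _ in range(4)],0)[:,:,::-1]
np.save("s5.npy",s);np.save("t5.npy",t)
A=np.linspace(.2,3.0,40);z0=.099
for it in range(2):
    o,a=rim(s,A,.587,.1147,z0); r3=fit(o,.587,.1147,z0); z0=r3[0][2]
print(r3)
r=run(s,r3[0][0],r3[0][1],free=True);print(r.x,r.fun*1e4)
r=run(s,r3[0][0]-.0015,r3[0][1]-.0009);print(r.x,r.fun*1e4)
cv2.imwrite("pics/s5.png",np.hstack([crop(s.astype(np.uint8),364,165,32,40,14)[:,:440],crop(t.astype(np.uint8),246,150,30,46,12)[:552]] if 0 else [crop(s.astype(np.uint8),364,168,56,42,14)]))
```

```text
13.45 [ 0.4356 -0.171   0.2856] yaw -1.601 q6 0.97 F [ 0.1  1.2 -0.9] op 1.003 gf 0.0
(array([0.5864, 0.117 , 0.0979]), np.float64(0.3588938231605253))
[ 0.0965  0.0042  0.0138  0.0114  0.036  -0.0001  0.    ] 6.353971611851
[ 0.1102  0.0079  0.0076  0.0076  0.     -0.     -0.    ] 7.4814643576073605
```

View pics/s5.png

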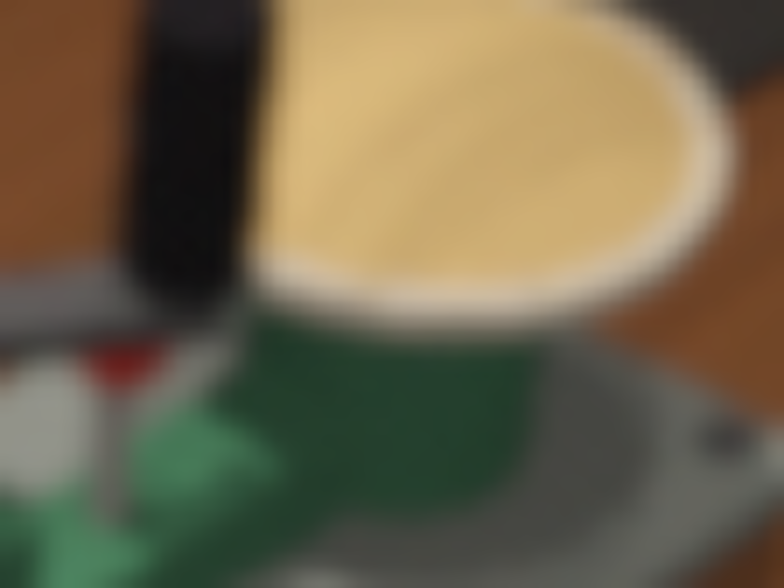

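```bash
cat > dz.py <<'E'
from mark import *
def edge_z(s,A,x,y,zs,r=.062,sig=.6):
    """per angle: height z at which the rim point's image crosses the strongest edge along vertical image travel"""
    g=cv2.GaussianBlur(s.astype(float),(0,0),sig); out=[]
    for a in A:
        P=np.c_[np.full(len(zs),x+r*np.cos(a)),np.full(len(zs),y+r*np.sin(a)),zs]; uv=proj("scene",P)
        v=np.array([map_coordinates(g[:,:,c],[uv[:,1],uv[:,0]],order=1) for c in range(3)])
        d=np.linalg.norm(np.diff(v),axis=0); k=d.argmax(); lo,hi=max(0,k-8),k+9; w=d[lo:hi]**2
        out.append((w*(zs[:-1]+zs[1:])[lo:hi]/2).sum()/w.sum())
    return np.array(out)
E
python3 - <<'E'
from dz import *
np.set_printoptions(precision=4,suppress=True,linewidth=160)
s0=cv2.imread("pics/scene0.png");s4=cv2.imread("pics/s4full.png");s5=np.load("s5.npy")
A=np.radians(np.arange(40,110,5)) # far side top silhouette
B=np.radians(np.arange(-75,-20,5))# near side
for nm,S in(("far",A),("near",B)):
  off=0 if nm=="far" else -.008
  z=[edge_z(i,S,.5865,.115,np.arange(c-.010,c+.010,.0003)+off) for i,c in((s0,.081),(s4,.098),(s5,.099))]
  print(nm);print(z[0]);print("d4",z[1]-z[0],np.median(z[1]-z[0]));print("d5",z[2]-z[0],np.median(z[2]-z[0]))
E
```

```text
far
[0.0806 0.0767 0.0799 0.0834 0.0799 0.0798 0.08   0.0799 0.0798 0.0805 0.0786 0.0797 0.0803 0.0795]
d4 [0.0216 0.025  0.0209 0.0144 0.0181 0.0181 0.0178 0.0178 0.0182 0.018  0.0183 0.0175 0.0181 0.0182] 0.0181188494361156
d5 [0.0217 0.0251 0.0208 0.0146 0.0179 0.018  0.0181 0.0185 0.019  0.0182 0.0207 0.0207 0.0192 0.0205] 0.019110233790792693
near
[0.0742 0.0727 0.0739 0.0725 0.0727 0.0731 0.0731 0.0729 0.0756 0.0724 0.0711]
d4 [0.0178 0.0179 0.0179 0.0179 0.0164 0.0172 0.0187 0.021  0.0177 0.0176 0.0232] 0.017851707006157694
d5 [0.018  0.0188 0.0182 0.0206 0.021  0.0212 0.0212 0.0208 0.0153 0.0178 0.0212] 0.020608269073825167
```

```bash
cat > run2.py <<'E'
from dz import *
from scipy.optimize import minimize
np.set_printoptions(precision=4,suppress=True)
X0,Y0,W,H,S=364,180,24,22,8
t=np.linspace(0,2*np.pi,60)
def rend(cx,cy,z,hf,hc,w,sig):
    lay=lambda:np.zeros((H*S,W*S),np.uint8)
    def uv(pts,zs): 
        P=[[cx+p[0]*ux[0]+p[1]*uy[0],cy+p[0]*ux[1]+p[1]*uy[1],q] for q in zs for p in pts]
        return ((proj("scene",P)-[X0-.5,Y0-.5])*S*16).astype(np.float32)
    F=[(w/2,-.07),(-w/2,-.07),(-w/2,-.094),(w/2,-.094)];C=np.c_[.01*np.cos(t),-.094+.01*np.sin(t)];Rd=np.c_[.004*np.cos(t),-.094+.004*np.sin(t)]
    fl=lambda m,p,v:cv2.fillConvexPoly(m,cv2.convexHull(p).astype(np.int32),v,shift=4)
    top,side=lay(),lay()
    for sh,h in((F,hf),(C,hc)): fl(side,uv(sh,(z,z-h)),255)
    for sh in(F,C): fl(top,uv(sh,(z,)),255); fl(side,uv(sh,(z,)),0)
    for m in(top,side): fl(m,uv(Rd,(z,.149)),0)
    return [cv2.resize(cv2.GaussianBlur(m.astype(float),(0,0),sig*S),(W,H),interpolation=cv2.INTER_AREA)/255 for m in(top,side)]
def run(im,cx,cy,free,w=None,z0=.099):
    b,g,r=[im[:,:,i].astype(np.float32) for i in range(3)];T=(r-np.maximum(g,b))
    a=T[Y0:Y0+H,X0:X0+W]; m=(cv2.dilate((a>60).astype(np.uint8),np.ones((5,5)))>0)
    bg=cv2.inpaint((a+100).clip(0,255).astype(np.uint8),m.astype(np.uint8),3,cv2.INPAINT_TELEA).astype(float)-100
    def f(p):
        a1,a2=rend(cx+p[3]*free,cy+p[4]*free,p[0],abs(p[1]),abs(p[2]),w or abs(p[5]),abs(p[6]))
        D=np.c_[a1[m],a2[m]]; y=(a-bg*(1-a1-a2))[m]; k=np.linalg.lstsq(D,y,rcond=None)[0]; f.k=k
        return ((D@k-y)**2).mean()+(p[3]**2+p[4]**2)/.0015**2*3*free
    p0=np.array([z0,.005,.008,0,0,.011,.8]);sx=[p0]+[p0+np.eye(7)[i]*[.003,.002,.003,.001,.001,-.003,.3][i] for i in range(7)]
    q=minimize(f,p0,method="Nelder-Mead",options=dict(initial_simplex=sx,maxiter=350));f(q.x);return q.x,q.fun,f.k
if __name__=="__main__":
    s0=cv2.imread("pics/scene0.png")
    A=np.radians(np.r_[60:90:5]);B=np.radians(np.r_[-60:-35:5])
    for c in((.585,.1147),(.5865,.115),(.5855,.1138)):
        zf=np.median(edge_z(s0,A,*c,np.arange(.070,.090,.0003)));zn=np.median(edge_z(s0,B,*c,np.arange(.063,.083,.0003)))+.008
        print("plate",c,zf,zn)
        for fr in(0,1): print(fr,*run(s0,*c,fr))
E
python3 run2.py
```

```text
plate (0.585, 0.1147) 0.07986354692115641 0.08029179479703691
0 [ 0.0975  0.0037  0.0101 -0.0001  0.0004  0.0093  0.9234] 41.46615770631132 [159.056   86.8203]
1 [ 0.0977  0.0038  0.0099 -0.0001  0.0001  0.0095  0.9129] 41.146526758359954 [156.3036  90.9873]
plate (0.5865, 0.115) 0.0800292533468203 0.08092721608039832
0 [ 0.0982 -0.      0.0098  0.0002  0.0011  0.0099  1.0215] 113.51553335640315 [163.7378  90.4849]
1 [ 0.0977  0.0049  0.0103 -0.0016 -0.0002  0.0089  0.9204] 46.51434631347152 [158.4837  88.0629]
plate (0.5855, 0.1138) 0.08047351923331889 0.08117366231492826
0 [ 0.0985  0.0038  0.01    0.0003 -0.0002  0.0096  0.918 ] 41.22162343198278 [156.047   90.8874]
1 [ 0.0985  0.0037  0.01    0.0002 -0.0001  0.0093  0.9193] 41.259966903327594 [158.4363  87.4608]
```

Run:
```python
from run2 import *
s4=cv2.imread("pics/s4full.png")
A=np.radians(np.r_[60:110:5]);B=np.radians(np.r_[-75:-35:5])
for c in((.585,.1147),(.5855,.1138)):
    print(c,np.median(edge_z(s4,A,*c,np.arange(.088,.108,.0003))),np.median(edge_z(s4,B,*c,np.arange(.080,.1,.0003)))+.008)
    for fr in(0,1): print(fr,*run(s4,*c,fr))
go(.577+.0797*np.cos(np.radians(301.7)),-.085+.0797*np.sin(np.radians(58.3)),.25,-1.602)
```

```text
(0.585, 0.1147) 0.0988684411408907 0.09824173140513878
0 [ 0.0971  0.0051  0.0104 -0.0003  0.0002  0.011   0.9713] 10.699455389724614 [92.4972 83.5699]
1 [ 0.0974  0.005   0.0107  0.0003 -0.0003  0.0111  0.9596] 10.755938888410222 [92.7951 80.7805]
(0.5855, 0.1138) 0.09961961268623165 0.0993554691688453
0 [ 0.0978  0.0047  0.0106  0.0004 -0.0003  0.0117  0.9609] 11.639496755450452 [91.9447 81.2561]
1 [ 0.0982  0.0042  0.0105  0.0005 -0.0002  0.0117  0.973 ] 10.694465672489242 [93.1257 81.6221]
dr [-0.  0.  0.] xyz [ 17.89 -15.97   3.52]
```

Request:
send_rows --dr '[[0,0,0],[0,0,0],[0,0,0],[0,0,0],[0,0,0],[0,0,0],[0,0,0],[0,0,0]]' --xyz '[[4.5,-4,0],[9,-8,0],[13.5,-12,0],[17.9,-16,0],[17.9,-16,3],[17.9,-16,7],[17.9,-16,9.8],[17.9,-16,9.8]]' --jaw '[100,100,100,100,100,100,100,10]'

```text
time_s: 14.95
eef_pos: [0.6172, -0.0167, 0.1844]
eef_rot: [-0.001, 1.0, -0.016, -0.003]
wrist_force: [0.3, -0.1, 0.0]
opening: 0.821
grasp_force: 0.0
```

Run:
```python
from h import *
st();ang()
q=yaw()+np.pi/2
a0=301.7
for a in(298,292,286,279,272,266,260): 
    f=lambda d:np.array([.577+.0797*np.cos(np.radians(d)),-.085-.0797*np.sin(np.radians(d)),0])
    print(a,np.round(local(f(a)-f(a0)),2))
```

```text
14.95 [ 0.6172 -0.0167  0.1844] yaw -1.602 q6 1.38 F [ 0.3 -0.1  0. ] op 0.821 gf 0.0
crank cw deg from +x 300.5 r 0.0792
298 [-0.45 -0.24  0.  ]
292 [-1.22 -0.57  0.01]
286 [-2.02 -0.82  0.01]
279 [-2.97 -1.    0.02]
272 [-3.94 -1.06  0.02]
266 [-4.78 -1.02  0.03]
260 [-5.6  -0.89  0.03]
```

Request:
send_rows --dr '[[0,0,0],[0,0,0],[0,0,0],[0,0,0],[0,0,0],[0,0,0],[0,0,0],[0,0,0]]' --xyz '[[0,0,0],[0,0,0],[0,0,0],[0,0,0],[-1.22,-0.57,0],[-2.97,-1.0,0],[-4.78,-1.02,0],[-5.6,-0.89,0]]' --jaw '[10,10,10,10,10,10,10,10]'

```text
time_s: 15.95
eef_pos: [0.5639, -0.0046, 0.1894]
eef_rot: [-0.001, 1.0, -0.015, 0.002]
wrist_force: [1.3, 9.0, 9.0]
opening: 0.314
grasp_force: 59.2
```

```bash
cat > chk.py <<'E'
from run2 import *
import sys
s0=cv2.imread("pics/scene0.png")
s=np.mean([ctrl.camera("scene").astype(float) for _ in range(5)],0)[:,:,::-1]; np.save(sys.argv[1],s)
s=s.clip(0,255)
st();ang()
c=(.5865,.115)
A=np.radians(np.arange(60,110,5));B=np.radians(np.arange(-75,-35,5))
for S,o in((A,0),(B,-.008)):
  a=edge_z(s0,S,*c,np.arange(.071,.091,.0003)+o);b=edge_z(s,S,*c,np.arange(.088,.108,.0003)+o);print(np.round((b-a)*1e3,1),np.median(b-a))
c=(.585,.1147)
print("plate",np.median(edge_z(s,A,*c,np.arange(.088,.108,.0003))),np.median(edge_z(s,B,*c,np.arange(.080,.1,.0003)))+.008)
print("marker",*run(s,*c,0))
E
python3 chk.py s6.npy
```

```text
16.2 [ 0.5636 -0.0046  0.1892] yaw -1.601 q6 1.38 F [-2.5  8.9 11. ] op 0.315 gf 59.3
crank cw deg from +x 260.6 r 0.0815
[18.  18.1 17.8 17.8 18.2 18.  18.3 17.8 18.1 18.2] 0.0180624670398603
[14.5 15.  14.4 16.9 17.7 17.2 15.3 15.2] 0.015246919841871431
plate 0.0988687502431893 0.09598953208109509
marker [ 0.0978  0.0054  0.0122 -0.0005  0.0005  0.0147  0.8335] 88.10680356009128 [106.1901  75.441 ]
```

Request:
send_rows --dr '[[0,0,0],[0,0,0],[0,0,0],[0,0,0],[0,0,0],[0,0,0],[0,0,0],[0,0,0]]' --xyz '[[0,0,0],[0,0,0],[0,0,0],[0,0,0],[0,0,-2],[0,0,-5],[0,0,-8],[0,0,-8]]' --jaw '[100,100,100,100,100,100,100,100]'

```text
time_s: 17.2
eef_pos: [0.5648, -0.007, 0.27]
eef_rot: [0.001, 1.0, -0.016, 0.003]
wrist_force: [-0.1, -0.7, -0.2]
opening: 1.0
grasp_force: 0.0
```

Run:
```python
from h import *
st();ang();go(.464,-.347,.2,-1.526)
# silhouettes of loaf ends in scene0: print ridge/ends
C=np.array([.464,-.347]);u=np.array([np.cos(.045),np.sin(.045)]);v=np.array([-u[1],u[0]])
P=[[*(C+a*.07*u+b*.031*v),z] for a in(1,-1) for b in(1,-1) for z in(.018,.058)]
print(proj("scene",P).round(1).tolist());print(proj("top",P).round(1).tolist())
```

```text
17.2 [ 0.5648 -0.007   0.27  ] yaw -1.602 q6 1.38 F [-0.1 -0.7 -0.2] op 1.0 gf 0.0
crank cw deg from +x 261.1 r 0.079
dr [ 0.01 -0.05 -0.73] xyz [-9.04 34.3   6.99]
[[271.5, 264.9], [270.3, 253.7], [252.8, 279.2], [251.1, 267.9], [235.5, 239.3], [233.5, 228.3], [216.8, 251.9], [214.4, 240.7]]
[[398.2, 193.2], [401.2, 192.0], [420.3, 192.4], [424.1, 191.2], [400.7, 243.6], [403.9, 244.3], [423.1, 242.8], [427.0, 243.4]]
```

Request:
send_rows --dr '[[0,0,0],[0,0,-0.3],[0,0,-0.7],[0,0,-0.7],[0,0,-0.7],[0,0,-0.7],[0,0,-0.7],[0,0,-0.7]]' --xyz '[[-1.6,6,0],[-3.2,12,0],[-4.8,18,0],[-6.4,24,1],[-8,30,3],[-9,34.3,5.5],[-9,34.3,7],[-9,34.3,7]]' --jaw '[100,100,100,100,100,100,100,100]'

```text
time_s: 18.2
eef_pos: [0.4615, -0.345, 0.1946]
eef_rot: [-0.002, 1.0, 0.021, -0.002]
wrist_force: [0.2, -0.3, 0.4]
opening: 0.998
grasp_force: 0.0
```

Run:
```python
from h import *
st();go(.464,-.347,.041,-1.526)
```

```text
18.2 [ 0.4615 -0.345   0.1946] yaw -1.529 q6 0.68 F [ 0.2 -0.3  0.4] op 0.998 gf 0.0
dr [-0.04  0.03 -0.03] xyz [ 0.28  0.28 15.36]
```

Request:
send_rows --dr '[[0,0,0],[0,0,0],[0,0,0],[0,0,0],[0,0,0],[0,0,0],[0,0,0],[0,0,0]]' --xyz '[[0.1,0.1,4],[0.1,0.1,8],[0.1,0.1,11],[0.1,0.1,13.5],[0.1,0.1,15.2],[0.1,0.1,15.2],[0.1,0.1,15.2],[0.1,0.1,15.2]]' --jaw '[100,100,100,100,100,30,30,30]'

```text
time_s: 19.2
eef_pos: [0.4641, -0.3478, 0.0461]
eef_rot: [0.001, 1.0, 0.021, 0.0]
wrist_force: [0.1, -0.1, -0.9]
opening: 0.722
grasp_force: 69.1
```

Run:
```python
from h import *
st()
```

```text
19.2 [ 0.4641 -0.3478  0.0461] yaw -1.528 q6 0.68 F [ 0.1 -0.1 -0.9] op 0.722 gf 69.1
```

Request:
send_rows --dr '[[0,0,0],[0,0,0],[0,0,0],[0,0,0],[0,0,0],[0,0,0],[0,0,0],[0,0,0]]' --xyz '[[0,0,-1],[0,0,-4],[0,0,-8],[0,0,-13],[0,0,-17],[0,0,-20],[0,0,-20],[0,0,-20]]' --jaw '[30,30,30,30,30,30,30,30]'

```text
time_s: 20.2
eef_pos: [0.463, -0.3469, 0.2439]
eef_rot: [-0.001, 1.0, 0.021, -0.001]
wrist_force: [0.2, 1.0, -4.8]
opening: 0.712
grasp_force: 68.8
```

Run:
```python
from h import *
st()
T=[]
for i in range(6):
    t=ctrl.camera("top");o=ctrl.get_obs();T.append(np.r_[o["wrist_force"],o["torque"]])
print(np.round(np.mean(T,0),3))
s=ctrl.camera("scene")
o=ctrl.get_obs();print(o["eef_pos"],o["q"][0])
can=np.hstack([crop(t[:,:,::-1],370,160,80,110,5),crop(s[:,:,::-1],190,130,80,110,5)])
cv2.imwrite("pics/s7.png",can)
C=np.array([.464,-.347]);u=np.array([np.cos(.045),np.sin(.045)]);v=np.array([-u[1],u[0]])
z0=o["eef_pos"][2]-.028
P=[[*(o["eef_pos"][:2]+a*.07*u+b*.031*v),z] for a in(1,-1) for b in(1,-1) for z in(z0,z0+.04)]
print("top crop px",((proj("top",P)-[370,160])*5).round(0).tolist());print("scene",((proj("scene",P)-[190,130])*5+[400,0]).round(0).tolist())
```

```text
20.2 [ 0.463  -0.3469  0.2439] yaw -1.529 q6 0.68 F [ 0.2  1.  -4.8] op 0.712 gf 68.8
[-1.940e-01  1.590e-01 -4.553e+00  1.000e-02 -2.000e-03  1.000e-03]
[ 0.46345483 -0.34730533  0.24440377] -0.8479342522350171
top crop px [[230.0, 134.0], [252.0, 125.0], [363.0, 129.0], [391.0, 120.0], [246.0, 439.0], [269.0, 444.0], [381.0, 434.0], [411.0, 438.0]]
scene [[773.0, 368.0], [765.0, 296.0], [666.0, 436.0], [655.0, 364.0], [574.0, 246.0], [561.0, 177.0], [467.0, 305.0], [451.0, 235.0]]
```

View pics/s7.png

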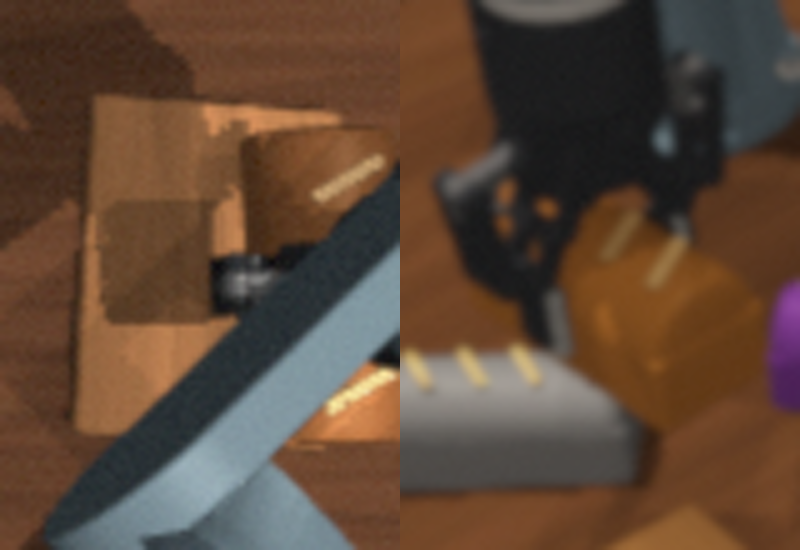

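Run:
```python
from h import *
go(.5838,.1152,.30)
```

```text
dr [-0.01  0.01  0.  ] xyz [ 13.96 -45.71  -5.52]
```

Request:
send_rows --dr '[[0,0,0],[0,0,0],[0,0,0],[0,0,0],[0,0,0],[0,0,0],[0,0,0],[0,0,0]]' --xyz '[[0.3,-1,-1.5],[1.2,-4,-3.5],[2.6,-8.5,-5.5],[4.3,-14,-5.5],[6.1,-20,-5.5],[7.9,-26,-5.5],[9.8,-32,-5.5],[11.3,-37,-5.5]]' --jaw '[30,30,30,30,30,30,30,30]'

```text
time_s: 21.55
eef_pos: [0.5613, 0.03, 0.3019]
eef_rot: [-0.0, 1.0, 0.022, 0.001]
wrist_force: [2.0, -0.1, -3.4]
opening: 0.716
grasp_force: 68.5
```

Run:
```python
from h import *
st();go(.5838,.1152,.19)
```

```text
21.55 [0.5613 0.03   0.3019] yaw -1.527 q6 1.37 F [ 2.  -0.1 -3.4] op 0.716 gf 68.5
dr [ 0.   -0.02  0.  ] xyz [ 2.59 -8.42 11.19]
```

Request:
send_rows --dr '[[0,0,0],[0,0,0],[0,0,0],[0,0,0],[0,0,0],[0,0,0],[0,0,0],[0,0,0]]' --xyz '[[1.2,-4,0],[2.2,-7.2,0],[2.65,-8.6,2],[2.65,-8.6,5],[2.65,-8.6,8],[2.65,-8.6,10.5],[2.65,-8.6,11.5],[2.65,-8.6,11.5]]' --jaw '[30,30,30,30,30,30,30,30]'

```text
time_s: 22.55
eef_pos: [0.5833, 0.1137, 0.1846]
eef_rot: [0.0, 1.0, 0.021, -0.001]
wrist_force: [-0.7, -1.0, -4.0]
opening: 0.711
grasp_force: 68.4
```

Run:
```python
from h import *
for i in range(3): ctrl.camera("top");st()
go(.5838,.1152,.143)
```

```text
22.6 [0.5841 0.1137 0.1858] yaw -1.529 q6 1.52 F [ 0.6  0.3 -4. ] op 0.712 gf 68.4
22.65 [0.5845 0.1138 0.1864] yaw -1.529 q6 1.52 F [ 0.   0.6 -4.6] op 0.717 gf 68.4
22.7 [0.5847 0.1139 0.1867] yaw -1.529 q6 1.52 F [ 0.3 -0.2 -3.6] op 0.711 gf 68.4
dr [ 0.   -0.02  0.  ] xyz [-0.1  -0.14  4.37]
```

Now descend slowly toward contact (expected TCP z ≈ 0.139).

Request:
send_rows --dr '[[0,0,0],[0,0,0],[0,0,0],[0,0,0],[0,0,0],[0,0,0],[0,0,0],[0,0,0]]' --xyz '[[-0.05,-0.1,0.8],[-0.05,-0.1,1.8],[-0.05,-0.1,2.8],[-0.05,-0.1,3.5],[-0.05,-0.1,4.0],[-0.05,-0.1,4.2],[-0.05,-0.1,4.3],[-0.05,-0.1,4.3]]' --jaw '[30,30,30,30,30,30,30,30]'

```text
time_s: 23.7
eef_pos: [0.5835, 0.1149, 0.1425]
eef_rot: [0.0, 1.0, 0.021, 0.0]
wrist_force: [-1.2, 0.4, -4.5]
opening: 0.711
grasp_force: 68.6
```

Run:
```python
from h import *
for i in range(3): ctrl.camera("top");st()
```

```text
23.75 [0.5835 0.1149 0.1426] yaw -1.529 q6 1.52 F [ 0.5  0.6 -4.2] op 0.716 gf 68.6
23.8 [0.5835 0.1149 0.1426] yaw -1.529 q6 1.52 F [-0.5 -0.1 -4.4] op 0.715 gf 68.6
23.85 [0.5835 0.1149 0.1426] yaw -1.529 q6 1.52 F [ 0.3  0.9 -4. ] op 0.718 gf 68.6
```

Not in contact yet; 1 mm steps ending 3 mm lower.

Request:
send_rows --dr '[[0,0,0],[0,0,0],[0,0,0],[0,0,0],[0,0,0],[0,0,0],[0,0,0],[0,0,0]]' --xyz '[[0,0,0.05],[0,0,0.1],[0,0,0.15],[0,0,0.2],[0,0,0.25],[0,0,0.3],[0,0,0.3],[0,0,0.3]]' --jaw '[30,30,30,30,30,30,30,30]'

```text
time_s: 24.85
eef_pos: [0.5833, 0.1149, 0.1393]
eef_rot: [-0.0, 1.0, 0.021, -0.0]
wrist_force: [-0.5, 0.7, -4.2]
opening: 0.717
grasp_force: 68.6
```

Run:
```python
from h import *
for i in range(2): ctrl.camera("top");st()
print(ctrl.get_obs()["torque"])
```

```text
24.9 [0.5833 0.1149 0.1393] yaw -1.529 q6 1.52 F [-0.5 -0.4 -5. ] op 0.714 gf 68.6
24.95 [0.5833 0.1149 0.1393] yaw -1.529 q6 1.52 F [-0.   0.6 -5. ] op 0.717 gf 68.6
[ 0.02826799 -0.01593874  0.01442275]
```

Request:
send_rows --dr '[[0,0,0],[0,0,0],[0,0,0],[0,0,0],[0,0,0],[0,0,0],[0,0,0],[0,0,0]]' --xyz '[[0,0,0.03],[0,0,0.06],[0,0,0.1],[0,0,0.13],[0,0,0.16],[0,0,0.2],[0,0,0.2],[0,0,0.2]]' --jaw '[30,30,30,30,30,30,30,30]'

```text
time_s: 25.95
eef_pos: [0.5833, 0.1149, 0.1373]
eef_rot: [-0.0, 1.0, 0.021, -0.0]
wrist_force: [0.3, 0.3, -4.2]
opening: 0.715
grasp_force: 68.6
```

Run:
```python
from h import *
for i in range(2): ctrl.camera("top");st()
print(ctrl.get_obs()["torque"])
```

```text
26.0 [0.5833 0.1149 0.1373] yaw -1.529 q6 1.52 F [ 0.3 -0.5 -4.5] op 0.716 gf 68.6
26.05 [0.5833 0.1149 0.1373] yaw -1.529 q6 1.52 F [ 0.4  0.2 -4.4] op 0.713 gf 68.6
[ 0.01812699 -0.04369146  0.0058812 ]
```

Request:
send_rows --dr '[[0,0,0],[0,0,0],[0,0,0],[0,0,0],[0,0,0],[0,0,0],[0,0,0],[0,0,0]]' --xyz '[[0,0,0.03],[0,0,0.06],[0,0,0.1],[0,0,0.13],[0,0,0.16],[0,0,0.2],[0,0,0.2],[0,0,0.2]]' --jaw '[30,30,30,30,30,30,30,30]'

```text
time_s: 27.05
eef_pos: [0.5833, 0.1149, 0.1353]
eef_rot: [0.0, 1.0, 0.021, 0.0]
wrist_force: [0.2, 0.0, -4.6]
opening: 0.712
grasp_force: 68.6
```

Request:
send_rows --dr '[[0,0,0],[0,0,0],[0,0,0],[0,0,0],[0,0,0],[0,0,0],[0,0,0],[0,0,0]]' --xyz '[[0,0,0.03],[0,0,0.06],[0,0,0.1],[0,0,0.13],[0,0,0.16],[0,0,0.2],[0,0,0.2],[0,0,0.2]]' --jaw '[30,30,30,30,30,30,30,30]'

```text
time_s: 28.05
eef_pos: [0.5835, 0.115, 0.1345]
eef_rot: [0.0, 1.0, 0.021, 0.0]
wrist_force: [-5.5, -0.4, 8.1]
opening: 0.712
grasp_force: 70.1
```

Run:
```python
from run2 import *
s0=cv2.imread("pics/scene0.png").astype(int);s6=np.load("s6.npy").astype(int)
cx,cy=.585,.1147
b=np.array([cx,cy])-.094*uy
for z in(.0975,.12,.14,.145,.149,.153): print(z,proj("scene",[[*b,z]]).round(2))
print("s0 gray rows 168..190, cols 368..378");print(s0[168:190,368:379].mean(2).astype(int))
```

```text
0.0975 [[372.29 189.91]]
0.12 [[372.87 183.4 ]]
0.14 [[373.4  177.47]]
0.145 [[373.54 175.97]]
0.149 [[373.64 174.76]]
0.153 [[373.75 173.55]]
s0 gray rows 168..190, cols 368..378
[[ 74  74  74  73  74  74  75  75  77  77  77]
 [ 75  75  74  75  75  75  77  77  77  76  76]
 [ 74  73  76  76  77  77  77  77  76  78  81]
 [ 76  76  77  77  77  77  77  78  81  91 104]
 [ 77  77  77  78  81  83  85  88  99 119 139]
 [ 77  77  78  82  91 102 110 116 130 147 161]
 [ 77  77  78  87 105 124 137 148 156 161 164]
 [ 78  77  78  89 109 131 146 159 164 163 160]
 [ 77  77  77  85  99 114 130 147 157 160 160]
 [ 77  77  79  83  93 101 116 138 153 159 160]
 [ 78  78  79  84  93 100 115 139 154 159 160]
 [ 78  78  79  84  92 100 117 140 155 160 160]
 [ 78  78  79  84  91 101 118 141 155 159 162]
 [ 78  76  78  84  92 100 118 140 155 160 163]
 [ 77  77  79  85  93 102 119 141 156 162 165]
 [ 76  75  78  83  92 104 122 144 158 163 166]
 [ 75  75  78  84  93 106 127 147 158 162 166]
 [ 75  74  78  85  95 110 133 147 152 154 160]
 [ 75  74  79  87  95 111 132 140 136 134 143]
 [ 74  76  82  90  96 106 120 122 113 109 119]
 [ 76  81  89  97  98 102 107 103  97  99 114]
 [ 78  85  94 103 101 100  99  91  92 110 133]]
```

Request:
send_rows --dr '[[0,0,0],[0,0,0],[0,0,0],[0,0,0],[0,0,0],[0,0,0],[0,0,0],[0,0,0]]' --xyz '[[0,0,-0.06],[0,0,-0.1],[0,0,-0.1],[0,0,-0.1],[0,0,-0.1],[0,0,-0.1],[0,0,-0.1],[0,0,-0.1]]' --jaw '[30,30,30,70,74,80,90,100]'

```text
time_s: 29.05
eef_pos: [0.5834, 0.1149, 0.1342]
eef_rot: [-0.0, 1.0, 0.021, 0.0]
wrist_force: [0.5, -0.5, 1.0]
opening: 1.0
grasp_force: 0.0
```

Run:
```python
from h import *
st()
```

```text
29.05 [0.5834 0.1149 0.1342] yaw -1.529 q6 1.52 F [ 0.5 -0.5  1. ] op 1.0 gf 0.0
```

Request:
send_rows --dr '[[0,0,0],[0,0,0],[0,0,0],[0,0,0],[0,0,0],[0,0,0],[0,0,0],[0,0,0]]' --xyz '[[0,0,-1],[0,0,-3],[0,0,-6],[0,0,-9],[0,0,-12],[0,0,-15],[0,0,-15],[0,0,-15]]' --jaw '[100,100,100,100,100,100,100,100]'

```text
time_s: 30.05
eef_pos: [0.5831, 0.1149, 0.2844]
eef_rot: [0.0, 1.0, 0.021, 0.0]
wrist_force: [0.6, -0.1, -0.5]
opening: 0.997
grasp_force: 0.0
```

Request:
send_rows --dr '[[0,0,0],[0,0,0],[0,0,0],[0,0,0],[0,0,0],[0,0,0],[0,0,0],[0,0,0]]' --xyz '[[-4,0,-2],[-8,4,-2],[-12,9,-2],[-15,14,-2],[-17,19,-2],[-17,24,-2],[-17,24,-2],[-17,24,-2]]' --jaw '[100,100,100,100,100,100,100,100]'

```text
time_s: 31.05
eef_pos: [0.4231, -0.1314, 0.3033]
eef_rot: [-0.001, 1.0, 0.021, -0.001]
wrist_force: [-0.1, 0.8, -0.3]
opening: 1.002
grasp_force: 0.0
```

Request:
send_rows --dr '[[0,0,0],[0,0,0],[0,0,0],[0,0,0],[0,0,0],[0,0,0],[0,0,0],[0,0,0]]' --xyz '[[0,2,0],[0,4,0],[0,6,0],[0,8,0],[0,8,0],[0,8,0],[0,8,0],[0,8,0]]' --jaw '[100,100,100,100,100,100,100,100]'

```text
time_s: 32.05
eef_pos: [0.427, -0.2115, 0.3044]
eef_rot: [0.0, 1.0, 0.021, 0.0]
wrist_force: [0.3, -0.5, 1.0]
opening: 1.002
grasp_force: 0.0
```

Run:
```python
from run2 import *
st()
t1=ctrl.camera("top");s1=ctrl.camera("scene")
sp=[]
for i in range(8): sp.append(ctrl.camera("scene").astype(float))
print("motion",np.abs(sp[-1]-s1)[140:210,350:430].mean(),np.abs(sp[-1]-sp[-2])[140:210,350:430].mean())
s=np.mean(sp,0)[:,:,::-1];np.save("s8.npy",s)
t=t1[:,:,::-1]
# loaf crust mask in top: orange saturated
def mask(im):
    h=cv2.cvtColor(im.astype(np.uint8),cv2.COLOR_BGR2HSV); return ((h[:,:,0]>6)&(h[:,:,0]<18)&(h[:,:,1]>150)&(h[:,:,2]>110))
m=mask(t)[120:230,205:290].astype(np.uint8)
n,l,stt,c=cv2.connectedComponentsWithStats(m);k=stt[1:,4].argmax()+1
r=cv2.minAreaRect(np.argwhere(l==k)[:,::-1].astype(np.float32));print("top loaf",stt[k],c[k]+[205,120],r)
z=.15
print("world",back("top",np.array(r[0])+[205,120],z),"expect centre px",proj("top",[[.5835,.115,.15]]))
print("plate expected (scene z)");print("marker",*run(s,.585,.1147,0))
A=np.radians(np.r_[95:150:5]);B=np.radians(np.r_[-75:-35:5])
for S,o in((A,0),(B,-.008)): print(np.round(edge_z(s,S,.585,.1147,np.arange(.088,.108,.0003)+o)-o,4))
```

```text
32.05 [ 0.427  -0.2115  0.3044] yaw -1.528 q6 0.82 F [ 0.3 -0.5  1. ] op 1.002 gf 0.0
motion 0.7466666666666667 0.7252380952380952
top loaf [ 19  20  29  57 967] [238.878  167.2213] ((33.029232025146484, 47.526153564453125), (56.30207061767578, 25.738088607788086), 86.8201675415039)
world [0.5819 0.1106 0.15  ] expect centre px [[236.2659 166.8516]]
plate expected (scene z)
marker [ 0.098   0.0051  0.0122 -0.0009  0.0002  0.0137  0.809 ] 62.14823136139697 [143.0559  66.4609]
[0.0893 0.0908 0.0893 0.0893 0.0893 0.0893 0.0893 0.0893 0.0893 0.0893
 0.0917]
[0.0983 0.0984 0.0993 0.0979 0.0987 0.0983 0.0986 0.0957]
```

```bash
python3 -c "
from bench import ctrl
print(ctrl.hand_in())"
```

```text
the job is handed in; nothing more can be done
None
```

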